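# Shift the rolling mill to the marked gear

## Robot

A 6-joint arm with a two-finger parallel gripper is mounted at the origin on the work surface. World frame = base frame: x ahead of the robot, y to its left, z up, the work surface at z = 0. Lengths are in m, angles in degrees, forces in N, time in s.
With the tool pointing down it reaches from about 0.375 to 0.9 m from the base axis. Payload 3.1 kg.
Tool frame: the origin (TCP) lies at the very end of the fingers, on their centre line; the grasp point (between the pads) lies bot.grip_point_offset behind it (bot.grip_point_offset is the distance from the TCP to the grasp point, in m); z points along the fingers, y is the line along which they close (so a half turn about z gives the same grasp; the last joint's range is limited). The gripper opens to 87 mm and grips with 3 to 60 N. Pads are 19 mm wide; open, the fingers measure 117 mm over their backs; the gripper's body (75 mm by 190 mm) begins 51 mm behind the grasp point.
Start: joints at [-84.082, 30.224, 82.088, -0, 67.689, -10.227], TCP at [0.174, -0.6, 0.223] pointing down, gripper open.
Joint ranges: [-176.69, 176.69], [-43.24, 126.21], [12.49, 139.97], [-82, 262], [0, 151.66], [-163.58, 163.58]. Speed limits (degrees/s): [159.86, 159.86, 180, 180, 180, 180].

## Interface

Orientations are given as a 3x3 rotation matrix whose columns are the frame's x, y, z axes.
In Python, from rig import bot, viewer, ticket gives the robot as it stands.
- The arm moves only by the tool servo_tool, never from a script. Its argument "targets" is a list of rows, each an object with "offset": the shift along the tool's x, y, z in m, a list of three; "dr": the turn, a rotation vector about the tool's x, y, z in degrees, a list of three. In form: [{"offset": [x, y, z], "dr": [ax, ay, az]}, ...]. A call has 1 to 20 rows; each row is the pose to reach, as a shift and turn from the pose commanded when the call began, along the tool's axes at that moment; what a row does not reach only later rows make up. A row lasts 1/12 s, in which the tool goes at most 41.7 mm and 7.16 degrees, less where a joint would pass 70% of its speed; a pose out of reach is approached as far as the arm can. A call with a gripper value outside its range is refused whole. "gripper" is the gripper command: -1 is fully open, 1 is shut, values between are in proportion, set as the call begins (left out, the last holds). The fingers move at their own pace and stop on an object; the grip force is fixed at half the most. Time passes only in rows, so rows that repeat a pose let the fingers close. It gives the time, the measured TCP pose, the force, the opening and the grip force at its end, in the units of the state.
- bot.read_state(): the state, without advancing time (a new reading comes with each control period).
- viewer.capture(name): name is "scene" or "top" or "wrist"; returns a dict with "color" (480x640x3 uint8, red, green, blue), "camera_matrix" (3x3 intrinsics, pixels), "R" (3x3) and "t" (3): a world point X has camera coordinates R X + t. Camera axes: x right, y down, z forward; pixel columns grow to the right and rows downward; lengths in m; the calibration is good to about 2 mm. A picture is of the moment at which its call begins. There is no depth.
- ticket.hand_in(): hands the job in; it is judged then, once.
The state is a dict: "time_s": time; "joint_positions": joint angles; "qvel": joint speeds; "tau": joint torques, N m; "position": TCP position; "tcp_rot": TCP orientation; "force": force on the tool from outside, world axes, zero at the start; "moment": the same for the moment, N m; "opening": opening from 0.0 (shut) to 1.0 (fully open); "grasp_force": force on a finger pad.
Only numpy, scipy, OpenCV 4.12 (cv2) and the standard library are available. Lean on these libraries where they do the work, as an engineer would, in place of code of your own. Each camera call takes 0.05 s, during which the arm holds its last target. There are 200 camera calls.

## Task

The gear lever of the rolling mill stands in the middle leg of its gate. With the fingertips or the outside of the fingers, push its ball knob through the gate - back to the cross slot, sideways, then along the outer leg - until the lever is fully home in the corner slot marked by the long brass bar (the other three corner slots are marked by round studs). Only push the lever: do not pull it upwards and do not force it, leave everything else standing where it is, and come away at the end.

Things in the scene. Friction and masses are not known exactly. Their poses are not given: they have to be found in the camera images.
- mill: Bench rolling mill, bolted down. Origin on the table under the gate's centre; x along the gate's legs (away from the robot at yaw 0), y along its cross slot (left), z up. Bed plate 200 x 400 mm, 18 mm thick, y = -110 to 290 mm. Gearbox 150 x 150 mm. Roll stand at y = 100 to 270 mm, highest point 192 mm above the table. Motor cover at the -y side, y to -101 mm, 108 mm high.
- gate_center (a point): Top of the gate plate's centre, 140 mm above the table, axes as mill. Plate 132 x 132 x 4 mm; three legs along x at y = -36, 0, 36 mm, slots 17 mm wide, joined at x = 0 by a cross slot along y. The 12 mm stem can stand at x = -28 to 28 mm in each leg; it crosses between legs only at x = 0 within 2.5 mm (round-nosed dividers guide it).
- knob (a point): Centre of the lever's black ball knob, 34 mm across, 190 mm from the lever's pivot, which lies 28 mm above the table under the gate's centre. Ball centre 218 mm above the table in neutral, 15 mm lower in a corner. In the mill's x, y: neutral (0, 0); near end of the middle leg (-46, 0); ends of the cross slot (0, +-59); home in a corner slot (+-45, +-57) mm.
- stem (a point): Point on the lever's stem 110 mm from the pivot, level with the gate plate when upright. When the lever is home in a corner slot it lies about 24 mm (horizontally) from the centre of that slot's mark.
- lever_fore (a joint): Lever tilt along the legs, rad: 0 in the cross slot, negative towards the mill's -x, positive towards +x; about -0.25 to 0.25. Home in a corner slot: about +-0.237. Starts at -0.16 to -0.245. Stays where it is left; about 3 N at the knob moves it. Pressing on the lever or the mill with more than 45 N counts as forcing.
- lever_cross (a joint): Lever tilt along the cross slot, rad: 0 in the middle leg, about +0.316 in the leg at the mill's +y, -0.316 in the leg at -y (end stops). Stays where it is left; about 3 N at the knob moves it.
- lever_pull (a joint): How far the lever has been pulled up along its own stem against a 15 N spring, m (0 to 0.012). It must not be raised by more than 4 mm.
- bar: The mark of the wanted slot: flat brass bar 12 mm (along the mill's x) x 36 mm (along y) x 5 mm, fixed to the gate plate; origin at the centre of its underside. It lies beyond the end of one of the four corner slots, at x = +-50, y = +-36 mm in the mill's frame.
- stud_a: Mark of a slot that is not wanted: round brass stud 14 mm across, 5 mm high, fixed beyond the end of another corner slot in the same way.
- stud_b: Mark of a slot that is not wanted: round brass stud 14 mm across, 5 mm high, fixed beyond the end of another corner slot in the same way.
- stud_c: Mark of a slot that is not wanted: round brass stud 14 mm across, 5 mm high, fixed beyond the end of another corner slot in the same way.
- bottle: Bystander, loose on the table near the mill: small closed bottle, 36 mm across, 100 mm tall. Origin at its underside. Leave it alone.
- oak_block: Bystander, loose on the table near the mill: oak block 70 x 150 x 40 mm. Origin at its underside. Leave it alone.
- steel_block: Bystander, loose on the table near the mill: steel bench block 60 x 60 x 22 mm. Origin at its underside. Leave it alone.
- hammer: Bystander, loose on the table near the mill: hammer lying down. Origin at its underside. Leave it alone.
- mug: Bystander, loose on the table near the mill: mug, 76 mm across, 85 mm tall. Origin at its underside. Leave it alone.
- swage: Bystander, loose on the table near the mill: steel block 60 x 80 x 30 mm with two holes. Origin at its underside. Leave it alone.
- tin: Bystander, loose on the table near the mill: round tin, 64 mm across, 40 mm tall. Origin at its underside. Leave it alone.

How it is judged (in metres and radians):
At the end, for the whole second after the job is handed in: The lever is in the corner slot marked by the bar, within about 5 mm of the slot's end at the gate plate (stem point less than 29.5 mm horizontally from the bar's centre; 24 mm when fully home), at rest and not pulled up, and every bystander is within 30 mm of where it stood (horizontal distance between stem and bar below 0.0295 m and value of joint lever_pull below 0.004 m and velocity of joint lever_fore between -0.05 and 0.05 rad/s and velocity of joint lever_cross between -0.05 and 0.05 rad/s and distance of each of bottle, oak_block, steel_block, hammer, mug, swage, tin from where it was at the start of the episode below 0.03 m); the robot touches nothing.
It fails at once if the lever is pulled upwards by more than 4 mm (value of joint lever_pull above 0.004 m).
It fails at once if the lever is forced: the robot presses on it with more than 45 N (contact force between any of the fingers, the arm and mill above 45 N).
It fails at once if a bystander is moved by more than 30 mm (distance of any of bottle, oak_block, steel_block, hammer, mug, swage, tin from where it was at the start of the episode above 0.03 m).
It also fails if it takes over 64 s, if anything falls off the work surface, if the arm or the gripper's body presses on something with over 40 N, if the wrist force passes 120 N, or if a joint passes its speed limit or range.

## Working session

There is one attempt and no reset: what is moved stays moved. The work goes in short steps, Python scripts to look and compute and a tool call to move; the robot and the scene stay as the last step left them, time stands still between calls to the robot, and variables do not carry over. Pictures are saved under pics/ and viewed, at most 10 in all, crops included, and the job is handed in when it is done.

Besides the shell and the picture viewer there is one more tool, called after ">>>" in YAML: its name, and indented under it one key for each argument. servo_tool: Moves the arm, as the interface text tells. Its arguments: {"type":"object","properties":{"targets":{"type":"array"},"gripper":{"type":"number"}},"required":["targets"]}

```bash
mkdir -p pics
python3 - <<'E'
from rig import bot,viewer
import cv2,numpy as np
s=bot.read_state();print(s['time_s'],s['position'],s['tcp_rot'],s['opening'],bot.grip_point_offset)
for n in ['scene','top']:
    c=viewer.capture(n);cv2.imwrite(f'pics/{n}0.png',c['color'][:,:,::-1]);np.savez(f'{n}0.npz',**c)
    print(n,c['camera_matrix'].tolist(),(-c['R'].T@c['t']).round(3),c['R'].round(3).tolist())
E
```

```text
0.0 [ 0.17377015 -0.59960092  0.22157711] [[ 9.60549897e-01  2.78107616e-01 -2.19328670e-04]
 [ 2.78107441e-01 -9.60547611e-01  2.13026582e-03]
 [ 3.81767519e-04 -2.10722355e-03 -9.99997707e-01]] 0.9996063438265735 0.0187
scene [[439.61897237636236, 0.0, 329.25887042263713], [0.0, 439.61897237636236, 239.77321561149768], [0.0, 0.0, 1.0]] [0.921 0.24  0.727] [[-0.618, 0.786, 0.016], [0.625, 0.503, -0.597], [-0.477, -0.359, -0.802]]
top [[447.1014493148743, 0.0, 322.0175210581135], [0.0, 447.1014493148743, 241.4227412313136], [0.0, 0.0, 1.0]] [ 0.506 -0.025  0.943] [[-0.021, -1.0, -0.014], [-0.997, 0.022, -0.078], [0.079, 0.012, -0.997]]
```

View pics/top0.png

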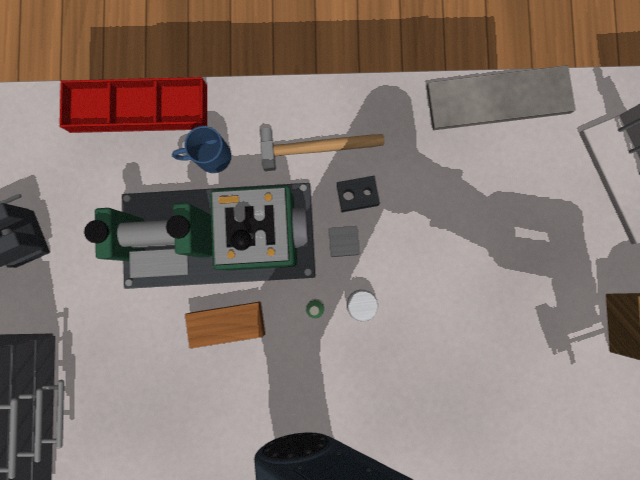

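View pics/scene0.png

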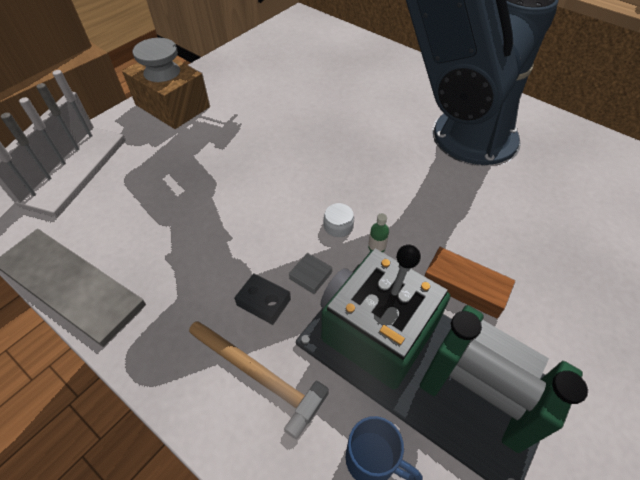

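The top view shows the bar at (229,199), which is the far left corner (+x, +y). Studs are at (268,197), (231,254) and (271,251), and the knob is at about (241,240), in the near end of the middle leg. The scene view agrees.

```bash
cat > h.py <<'E'
import numpy as np,cv2
from rig import bot,viewer
def ray(c,uv):
    d=np.linalg.inv(c['camera_matrix'])@[uv[0],uv[1],1.]
    return -c['R'].T@c['t'], c['R'].T@d
def plane(c,uv,z):
    o,d=ray(c,uv); return o+d*(z-o[2])/d[2]
def blobs(m,lo,hi):
    n,_,st,ce=cv2.connectedComponentsWithStats(m.astype(np.uint8))
    return [(st[i,4],ce[i]) for i in range(1,n) if lo<st[i,4]<hi]
E
python3 - <<'E'
from h import *
c=dict(np.load('top0.npz'));hsv=cv2.cvtColor(c['color'],cv2.COLOR_RGB2HSV)
m=(hsv[...,0]>12)&(hsv[...,0]<24)&(hsv[...,1]>150)&(hsv[...,2]>150)
roi=np.zeros_like(m);roi[180:270,205:300]=1
B=blobs(m&roi,15,400)
for a,uv in B: print(a,uv.round(1),plane(c,uv,.1445).round(4))
P={}
for a,uv in B:
    P[('L' if uv[0]<250 else 'R')+('F' if uv[1]<225 else 'N')]=plane(c,uv,.1445)[:2]
if len(P)==4:
    C=sum(P.values())/4; ux=(P['LF']+P['RF']-P['LN']-P['RN'])/2; uy=(P['LF']+P['LN']-P['RF']-P['RN'])/2
    print('C',C,'len',np.linalg.norm(ux),np.linalg.norm(uy),'yaw',np.degrees(np.arctan2(ux[1],ux[0])),np.degrees(np.arctan2(-uy[0],uy[1])))
    y=np.arctan2(ux[1],ux[0]);R=np.array([[np.cos(y),-np.sin(y)],[np.sin(y),np.cos(y)]])
    for f in [-.16,-.2,-.245]:
        p=[*(C+R@[.19*np.sin(f),0]),.028+.19*np.cos(f)]
        for n in ['top','scene']:
            k=dict(np.load(n+'0.npz'));q=k['camera_matrix']@(k['R']@p+k['t']);print(f,np.round(p,3),n,(q[:2]/q[2]).round(1))
    for n,(x0,x1,y0,y1) in dict(top=(222,262,225,260),scene=(390,425,240,275)).items():
        k=np.load(n+'0.npz')['color'].max(2)<45
        z=np.zeros_like(k);z[y0:y1,x0:x1]=1;print(n,[(a,u.round(1)) for a,u in blobs(k&z,60,2000)])
E
```

```text
35 [267.7 196.9] [0.6523 0.081  0.1445]
111 [228.1 199.1] [0.6499 0.1527 0.1445]
33 [270.4 251.8] [0.5529 0.0772 0.1445]
34 [230.5 254.3] [0.5499 0.1489 0.1445]
C [0.60123764 0.11493743] len 0.09980681672546976 0.07178134055594379 yaw 2.2032077090618736 2.165659374239155
-0.16 [0.571 0.114 0.216] top [242.4 238.8]
-0.16 [0.571 0.114 0.216] scene [405.8 256. ]
-0.2 [0.564 0.113 0.214] top [242.7 243.4]
-0.2 [0.564 0.113 0.214] scene [408.3 253.1]
-0.245 [0.555 0.113 0.212] top [243.2 248.5]
-0.245 [0.555 0.113 0.212] scene [411. 250.]
top [(np.int32(673), array([241.1, 235.4]))]
scene [(np.int32(426), array([408. , 256.3]))]
```

```bash
cat >> h.py <<'E'
C=np.array([.6012,.1149,0]);YAW=np.radians(2.2)
RM=np.array([[np.cos(YAW),-np.sin(YAW),0],[np.sin(YAW),np.cos(YAW),0],[0,0,1]])
def go(*targets):
    s=bot.read_state();p=np.array(s['position']);R=np.array(s['tcp_rot'])
    print('t',s['time_s'],'mill pos',(RM.T@(p-C)).round(4),'F',np.round(s['force'],1))
    G=RM@np.diag([1,-1,-1.]);print('dr',np.degrees(cv2.Rodrigues(R.T@G)[0]).ravel().round(2))
    for m in targets: print(m,(R.T@(C+RM@np.array(m)-p)).round(4))
E
python3 -c "
from h import *
go((-.095,0,.28),(-.095,0,.2))"
```

```text
t 0.1 mill pos [-0.4545 -0.6976  0.2217] F [0.2 0.6 0.2]
dr [-1.100e-01 -1.000e-02  1.395e+01]
(-0.095, 0, 0.28) [ 0.5171 -0.5905 -0.057 ]
(-0.095, 0, 0.2) [ 0.5171 -0.5904  0.023 ]
```

>>> servo_tool:
  targets:
    - {"offset": [0,0,-0.03],"dr": [0,0,7]}
    - {"offset": [0.02,-0.02,-0.057],"dr": [0,0,14]}
    - {"offset": [0.04,-0.045,-0.057],"dr": [0,0,14]}
    - {"offset": [0.065,-0.075,-0.057],"dr": [0,0,14]}
    - {"offset": [0.09,-0.105,-0.057],"dr": [0,0,14]}
    - {"offset": [0.12,-0.135,-0.057],"dr": [0,0,14]}
    - {"offset": [0.145,-0.165,-0.057],"dr": [0,0,14]}
    - {"offset": [0.17,-0.195,-0.057],"dr": [0,0,14]}
    - {"offset": [0.195,-0.225,-0.057],"dr": [0,0,14]}
    - {"offset": [0.22,-0.255,-0.057],"dr": [0,0,14]}
    - {"offset": [0.25,-0.285,-0.057],"dr": [0,0,14]}
    - {"offset": [0.275,-0.315,-0.057],"dr": [0,0,14]}
    - {"offset": [0.3,-0.345,-0.057],"dr": [0,0,14]}
    - {"offset": [0.33,-0.375,-0.057],"dr": [0,0,14]}
    - {"offset": [0.355,-0.405,-0.057],"dr": [0,0,14]}
    - {"offset": [0.38,-0.435,-0.057],"dr": [0,0,14]}
    - {"offset": [0.41,-0.465,-0.057],"dr": [0,0,14]}
    - {"offset": [0.435,-0.495,-0.057],"dr": [0,0,14]}
    - {"offset": [0.46,-0.525,-0.057],"dr": [0,0,14]}
    - {"offset": [0.48,-0.55,-0.057],"dr": [0,0,14]}
  gripper: 1

```text
time_s: 1.77
position: [0.4824, 0.0642, 0.2793]
tcp_rot: [[0.999, 0.039, -0.0], [0.039, -0.999, 0.0], [-0.0, -0.0, -1.0]]
force: [0.2, 0.1, 0.2]
opening: 0.006
grasp_force: 0.0
```

>>> servo_tool:
  targets:
    - {"offset": [0.02,-0.02,0],"dr": [0,0,0]}
    - {"offset": [0.02,-0.02,0],"dr": [0,0,0]}
    - {"offset": [0.02,-0.02,0],"dr": [0,0,0]}
    - {"offset": [0.02,-0.02,0],"dr": [0,0,0]}

```text
time_s: 2.1
position: [0.5003, 0.0819, 0.279]
tcp_rot: [[0.999, 0.038, -0.002], [0.038, -0.999, -0.0], [-0.002, 0.0, -1.0]]
force: [0.2, -0.5, -0.9]
opening: 0.005
grasp_force: 0.0
```

Run:
```python
from h import *
go((-.095,0,.28),(-.095,0,.2),(-.06,0,.2))
print(bot.read_state()['opening'])
c=viewer.capture('wrist');cv2.imwrite('pics/w1.png',c['color'][:,:,::-1])
```

```text
t 2.1 mill pos [-0.1021 -0.0291  0.279 ] F [ 0.2 -0.5 -0.9]
dr [ 0.02  0.12 -0.03]
(-0.095, 0, 0.28) [ 0.0071 -0.0291 -0.001 ]
(-0.095, 0, 0.2) [ 0.0073 -0.0291  0.079 ]
(-0.06, 0, 0.2) [ 0.0423 -0.0291  0.0789]
0.005171563497930019
```

View pics/w1.png

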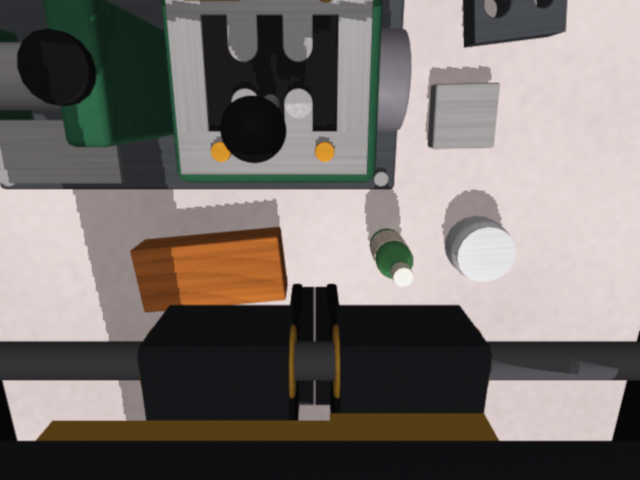

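The wrist view shows the shut fingers at about (315,345), clear of everything. The knob is at (254,129), beyond the fingers and to their left. I'll line up in y and descend.

>>> servo_tool:
  targets:
    - {"offset": [0.007,-0.029,0.0],"dr": [0,0,0]}
    - {"offset": [0.007,-0.029,0.03],"dr": [0,0,0]}
    - {"offset": [0.007,-0.029,0.06],"dr": [0,0,0]}
    - {"offset": [0.007,-0.029,0.079],"dr": [0,0,0]}
    - {"offset": [0.007,-0.029,0.079],"dr": [0,0,0]}
    - {"offset": [0.007,-0.029,0.079],"dr": [0,0,0]}

```text
time_s: 2.65
position: [0.5061, 0.1103, 0.2001]
tcp_rot: [[0.999, 0.036, -0.003], [0.036, -0.999, -0.0], [-0.003, 0.0, -1.0]]
force: [-0.2, 0.1, -0.4]
opening: 0.006
grasp_force: 0.0
```

```bash
cat >> h.py <<'E'
def knob(z=.215,near=None,T=45):
    'dark disc near expected mill point in wrist view'
    out=[]
    c=viewer.capture('wrist');g=cv2.GaussianBlur(c['color'],(3,3),0).max(2)
    q=c['camera_matrix']@(c['R']@(C+RM@np.array([*near,z]))+c['t']);u=q[:2]/q[2];r=.017*c['camera_matrix'][0,0]/q[2]
    print('expected px',u.round(),'r',r.round(1));return c,g,u,r
E
python3 - <<'E'
from h import *
go((-.067,0,.2),(-.0265,0,.2))
c,g,u,r=knob(.215,(-.033,0))
cv2.imwrite('pics/w2.png',c['color'][:,:,::-1])
E
```

```text
t 2.65 mill pos [-0.0952 -0.0009  0.2001] F [-0.2  0.1 -0.4]
dr [ 0.    0.16 -0.16]
(-0.067, 0, 0.2) [ 0.0282 -0.001  -0.    ]
(-0.0265, 0, 0.2) [ 0.0687 -0.0011 -0.0001]
expected px [309. 167.] r 49.3
```

View pics/w2.png

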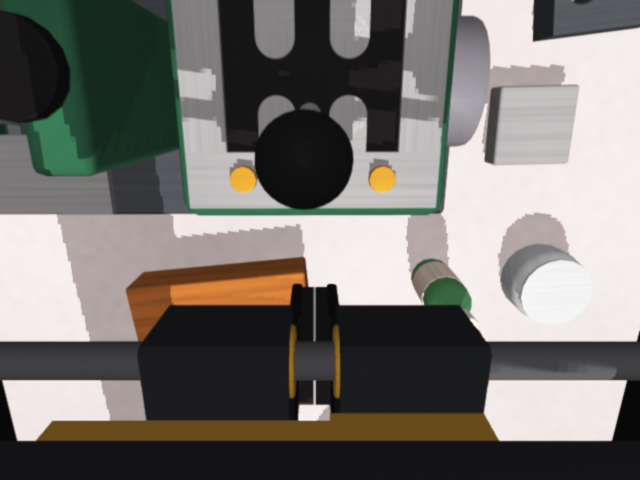

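The ball is at (304,159), radius 49, which matches the model: knob x about -0.030, y about 0. Pushing now in small steps.

>>> servo_tool:
  targets:
    - {"offset": [0.015,-0.001,0],"dr": [0,0,0]}
    - {"offset": [0.028,-0.001,0],"dr": [0,0,0]}
    - {"offset": [0.032,-0.001,0],"dr": [0,0,0]}
    - {"offset": [0.035,-0.001,0],"dr": [0,0,0]}
    - {"offset": [0.038,-0.001,0],"dr": [0,0,0]}
    - {"offset": [0.041,-0.001,0],"dr": [0,0,0]}
    - {"offset": [0.044,-0.001,0],"dr": [0,0,0]}
    - {"offset": [0.047,-0.001,0],"dr": [0,0,0]}
    - {"offset": [0.05,-0.001,0],"dr": [0,0,0]}
    - {"offset": [0.053,-0.001,0],"dr": [0,0,0]}
    - {"offset": [0.056,-0.001,0],"dr": [0,0,0]}
    - {"offset": [0.058,-0.001,0],"dr": [0,0,0]}
    - {"offset": [0.058,-0.001,0],"dr": [0,0,0]}

```text
time_s: 3.78
position: [0.5658, 0.1147, 0.2005]
tcp_rot: [[0.999, 0.037, 0.001], [0.037, -0.999, 0.0], [0.001, -0.0, -1.0]]
force: [-2.4, 1.4, 2.5]
opening: 0.002
grasp_force: 1.3
```

```bash
cat >> h.py <<'E'
def disc(x,y,f=1.):
    z=.028+np.sqrt(.19**2-x*x-y*y)
    c,g,u,r=knob(z,(x,y))
    x0,y0=[int(max(v-2*r,0)) for v in u];x1,y1=[int(v+2*r) for v in u]
    h=cv2.HoughCircles(cv2.medianBlur(g,5)[y0:y1,x0:x1],cv2.HOUGH_GRADIENT,1.5,30,param1=80,param2=18,minRadius=int(r*.85),maxRadius=int(r*1.15))
    if h is not None:
        for k in h[0][:3]:
            w=plane(c,(k[0]+x0,k[1]+y0),z);print('knob mill',(RM.T@(w-C)).round(4),'px',k[0]+x0,k[1]+y0,k[2])
    return c
E
python3 - <<'E'
from h import *
go((-.0265,0,.2))
c=disc(-.010,0)
cv2.imwrite('pics/w3.png',c['color'][:,:,::-1])
E
```

```text
t 3.7833 mill pos [-0.0354  0.0012  0.2005] F [-2.4  1.4  2.5]
dr [-0.01 -0.05 -0.06]
(-0.0265, 0, 0.2) [0.0089 0.0012 0.0005]
expected px [315. 269.] r 46.5
knob mill [-0.0093  0.0014  0.2177] px 311.25 267.25 47.1
```

View pics/w3.png

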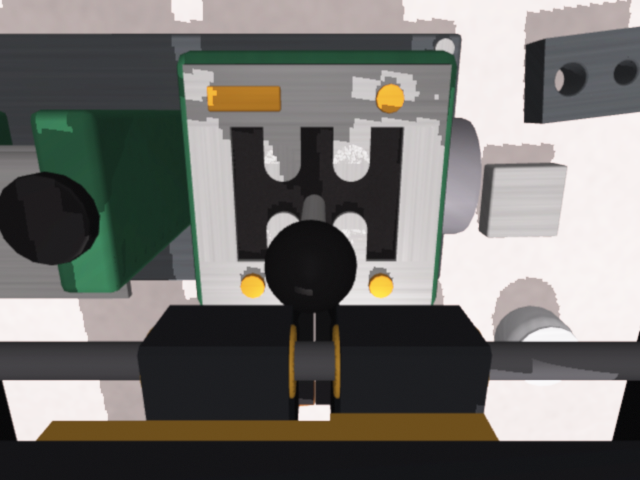

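The knob is at (311,267), touching the finger, with mill x -0.009. Another 9 mm brings it to the cross slot; I'll then back away.

>>> servo_tool:
  targets:
    - {"offset": [0.003,0.001,0],"dr": [0,0,0]}
    - {"offset": [0.006,0.001,0],"dr": [0,0,0]}
    - {"offset": [0.009,0.001,0],"dr": [0,0,0]}
    - {"offset": [0.009,0.001,0],"dr": [0,0,0]}
    - {"offset": [0.009,0.001,0],"dr": [0,0,0]}

```text
time_s: 4.25
position: [0.5745, 0.114, 0.2005]
tcp_rot: [[0.999, 0.037, 0.001], [0.037, -0.999, 0.0], [0.001, -0.0, -1.0]]
force: [-2.1, 1.3, 1.0]
opening: 0.003
grasp_force: 1.0
```

Run:
```python
from h import *
go((-.026,0,.2),(-.06,0,.2),(-.06,-.06,.2),(0,-.06,.2))
c=disc(0,0)
```

```text
t 4.25 mill pos [-2.670e-02  1.000e-04  2.005e-01] F [-2.1  1.3  1. ]
dr [-0.01 -0.04 -0.06]
(-0.026, 0, 0.2) [0.0007 0.0001 0.0005]
(-0.06, 0, 0.2) [-0.0333  0.0002  0.0005]
(-0.06, -0.06, 0.2) [-0.0332  0.0602  0.0005]
(0, -0.06, 0.2) [0.0268 0.0601 0.0005]
expected px [312. 266.] r 46.7
knob mill [1.00e-04 1.90e-03 2.18e-01] px 307.25 265.75 47.1
knob mill [-0.0243 -0.0236  0.218 ] px 374.75 325.75 43.65
```

>>> servo_tool:
  targets:
    - {"offset": [-0.017,0,0],"dr": [0,0,0]}
    - {"offset": [-0.034,0,0],"dr": [0,0,0]}
    - {"offset": [-0.034,0.02,0],"dr": [0,0,0]}
    - {"offset": [-0.034,0.04,0],"dr": [0,0,0]}
    - {"offset": [-0.034,0.06,0],"dr": [0,0,0]}
    - {"offset": [-0.015,0.06,0],"dr": [0,0,0]}
    - {"offset": [0.007,0.06,0],"dr": [0,0,0]}
    - {"offset": [0.0265,0.06,0],"dr": [0,0,0]}
    - {"offset": [0.0265,0.06,0],"dr": [0,0,0]}
    - {"offset": [0.0265,0.06,0],"dr": [0,0,0]}

```text
time_s: 5.13
position: [0.6039, 0.0543, 0.2003]
tcp_rot: [[0.999, 0.037, 0.001], [0.037, -0.999, -0.001], [0.001, 0.001, -1.0]]
force: [-0.3, -0.1, -0.3]
opening: 0.008
grasp_force: 0.0
```

Run:
```python
from h import *
go((0,-.04,.2),(0,.03,.2),(0,.034,.198))
c=disc(0,0);cv2.imwrite('pics/w4.png',c['color'][:,:,::-1])
```

```text
t 5.1333 mill pos [ 0.0003 -0.0607  0.2003] F [-0.3 -0.1 -0.3]
dr [ 0.06 -0.07 -0.06]
(0, -0.04, 0.2) [-0.0004 -0.0207  0.0003]
(0, 0.03, 0.2) [-0.0004 -0.0907  0.0002]
(0, 0.034, 0.198) [-0.0004 -0.0947  0.0022]
expected px [153. 333.] r 44.5
knob mill [-0.0016  0.0025  0.218 ] px 147.25 336.75 46.75
```

View pics/w4.png

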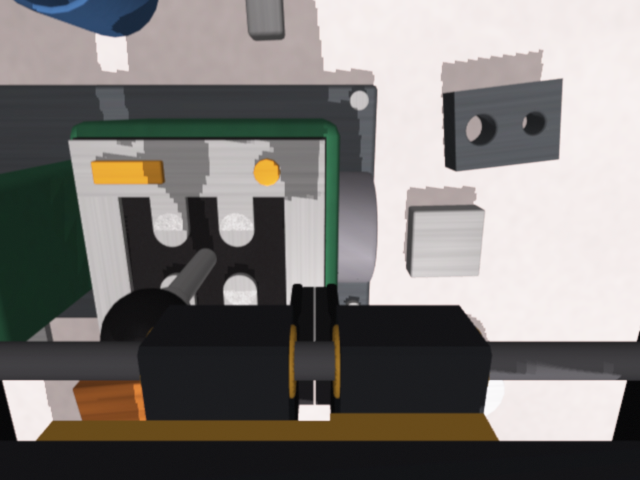

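The knob is clear of the fingers at about (147,337), on the +y side, with the stem in the cross slot. Pushing +y.

>>> servo_tool:
  targets:
    - {"offset": [0,-0.012,0],"dr": [0,0,0]}
    - {"offset": [0,-0.024,0],"dr": [0,0,0]}
    - {"offset": [0,-0.028,0],"dr": [0,0,0]}
    - {"offset": [0,-0.032,0],"dr": [0,0,0]}
    - {"offset": [0,-0.036,0],"dr": [0,0,0]}
    - {"offset": [0,-0.04,0],"dr": [0,0,0]}
    - {"offset": [0,-0.044,0],"dr": [0,0,0]}
    - {"offset": [0,-0.048,0],"dr": [0,0,0]}
    - {"offset": [0,-0.052,0],"dr": [0,0,0]}
    - {"offset": [0,-0.056,0],"dr": [0,0,0]}
    - {"offset": [0,-0.06,0],"dr": [0,0,0]}
    - {"offset": [0,-0.06,0],"dr": [0,0,0]}
    - {"offset": [0,-0.06,0],"dr": [0,0,0]}

```text
time_s: 6.27
position: [0.6005, 0.1154, 0.2004]
tcp_rot: [[0.999, 0.038, -0.0], [0.038, -0.999, 0.0], [-0.0, -0.0, -1.0]]
force: [0.2, -1.1, 1.3]
opening: 0.004
grasp_force: 0.6
```

Run:
```python
from h import *
go((0,.03,.198))
c=disc(0,.025);cv2.imwrite('pics/w5.png',c['color'][:,:,::-1])
```

```text
t 6.2667 mill pos [-0.0007  0.0005  0.2004] F [ 0.2 -1.1  1.3]
dr [-0.02  0.01 -0.04]
(0, 0.03, 0.198) [ 0.0007 -0.0295  0.0024]
expected px [249. 328.] r 44.1
knob mill [-0.0008  0.0242  0.2163] px 250.75 329.75 45.85
```

View pics/w5.png

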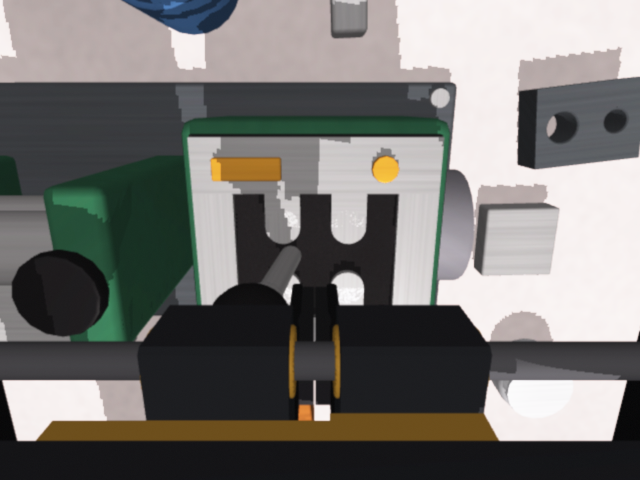

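The knob moved with the finger to (251,330), y about 0.023, and the stem is between the dividers. I'll carry on to near the end stop.

>>> servo_tool:
  targets:
    - {"offset": [0.0005,-0.004,0.001],"dr": [0,0,0]}
    - {"offset": [0.0005,-0.008,0.001],"dr": [0,0,0]}
    - {"offset": [0.0005,-0.012,0.002],"dr": [0,0,0]}
    - {"offset": [0.0005,-0.016,0.002],"dr": [0,0,0]}
    - {"offset": [0.0005,-0.02,0.003],"dr": [0,0,0]}
    - {"offset": [0.0005,-0.024,0.003],"dr": [0,0,0]}
    - {"offset": [0.0005,-0.027,0.003],"dr": [0,0,0]}
    - {"offset": [0.0005,-0.03,0.003],"dr": [0,0,0]}
    - {"offset": [0.0005,-0.032,0.003],"dr": [0,0,0]}
    - {"offset": [0.0005,-0.032,0.003],"dr": [0,0,0]}

```text
time_s: 7.15
position: [0.5997, 0.1475, 0.1974]
tcp_rot: [[0.999, 0.038, -0.0], [0.038, -0.999, 0.0], [-0.0, -0.0, -1.0]]
force: [0.0, -1.7, -1.9]
opening: 0.007
grasp_force: 1.0
```

>>> servo_tool:
  targets:
    - {"offset": [0,-0.001,0],"dr": [0,0,0]}
    - {"offset": [0,-0.002,0],"dr": [0,0,0]}
    - {"offset": [0,-0.002,0],"dr": [0,0,0]}

```text
time_s: 7.4
position: [0.5997, 0.149, 0.1975]
tcp_rot: [[0.999, 0.037, -0.0], [0.037, -0.999, 0.0], [-0.0, -0.0, -1.0]]
force: [-0.7, -2.9, -1.9]
opening: 0.003
grasp_force: 1.1
```

Run:
```python
from h import *
go((0,.02,.195),(-.07,.02,.195),(-.07,.058,.195))
c=disc(0,.057);cv2.imwrite('pics/w6.png',c['color'][:,:,::-1])
```

```text
t 7.4 mill pos [-0.0002  0.0341  0.1975] F [-0.7 -2.9 -1.9]
dr [-0.    0.01 -0.06]
(0, 0.02, 0.195) [0.0002 0.0141 0.0025]
(-0.07, 0.02, 0.195) [-0.0698  0.0142  0.0025]
(-0.07, 0.058, 0.195) [-0.0698 -0.0238  0.0025]
expected px [254. 324.] r 43.0
knob mill [0.0016 0.057  0.2092] px 254.25 320.25 41.4
knob mill [0.029  0.0474 0.2092] px 276.75 254.25 41.4
```

View pics/w6.png

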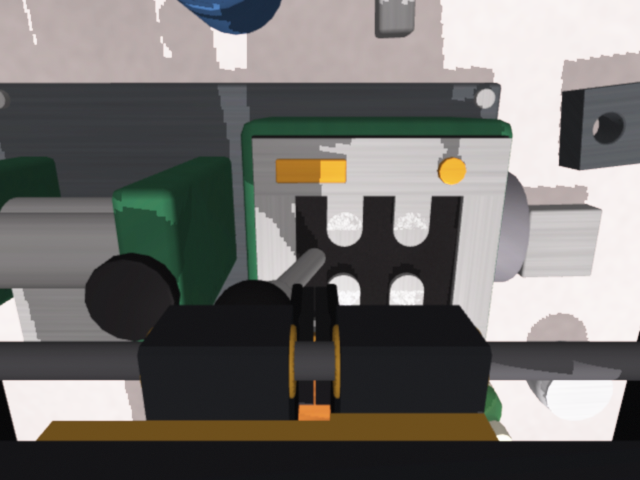

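The knob is at (254,320), y about 0.057, and the stem has reached the left leg. I'll go round behind it for the last push.

>>> servo_tool:
  targets:
    - {"offset": [0,0.014,0.002],"dr": [0,0,0]}
    - {"offset": [-0.02,0.014,0.002],"dr": [0,0,0]}
    - {"offset": [-0.04,0.014,0.002],"dr": [0,0,0]}
    - {"offset": [-0.06,0.014,0.002],"dr": [0,0,0]}
    - {"offset": [-0.07,0.014,0.002],"dr": [0,0,0]}
    - {"offset": [-0.07,-0.004,0.002],"dr": [0,0,0]}
    - {"offset": [-0.07,-0.024,0.002],"dr": [0,0,0]}
    - {"offset": [-0.07,-0.024,0.002],"dr": [0,0,0]}
    - {"offset": [-0.07,-0.024,0.002],"dr": [0,0,0]}

```text
time_s: 8.2
position: [0.5296, 0.1707, 0.1959]
tcp_rot: [[0.999, 0.039, 0.002], [0.039, -0.999, 0.0], [0.002, -0.0, -1.0]]
force: [0.1, -0.7, 0.1]
opening: 0.003
grasp_force: 0.0
```

Run:
```python
from h import *
go((-.03,.058,.195),(.019,.058,.195))
disc(0,.057)
```

```text
t 8.2 mill pos [-0.0694  0.0585  0.1959] F [ 0.1 -0.7  0.1]
dr [-0.01 -0.09  0.03]
(-0.03, 0.058, 0.195) [0.0394 0.0005 0.001 ]
(0.019, 0.058, 0.195) [0.0884 0.0005 0.0011]
expected px [316. 145.] r 49.4
knob mill [2.000e-04 5.740e-02 2.092e-01] px 315.25 144.25 48.35
knob mill [-0.0258  0.0823  0.2092] px 246.25 217.75 55.1
knob mill [-0.032   0.0486  0.2092] px 339.25 234.25 55.1
```

>>> servo_tool:
  targets:
    - {"offset": [0.02,0,0.001],"dr": [0,0,0]}
    - {"offset": [0.038,0,0.001],"dr": [0,0,0]}
    - {"offset": [0.042,0,0.001],"dr": [0,0,0]}
    - {"offset": [0.046,0,0.001],"dr": [0,0,0]}
    - {"offset": [0.05,0,0.001],"dr": [0,0,0]}
    - {"offset": [0.054,0,0.001],"dr": [0,0,0]}
    - {"offset": [0.058,0,0.001],"dr": [0,0,0]}
    - {"offset": [0.062,0,0.001],"dr": [0,0,0]}
    - {"offset": [0.066,0,0.001],"dr": [0,0,0]}
    - {"offset": [0.07,0,0.001],"dr": [0,0,0]}
    - {"offset": [0.074,0,0.001],"dr": [0,0,0]}
    - {"offset": [0.078,0,0.001],"dr": [0,0,0]}
    - {"offset": [0.081,0,0.001],"dr": [0,0,0]}
    - {"offset": [0.084,0,0.001],"dr": [0,0,0]}
    - {"offset": [0.084,0,0.001],"dr": [0,0,0]}

```text
time_s: 9.5
position: [0.6133, 0.1734, 0.1941]
tcp_rot: [[0.999, 0.037, -0.0], [0.037, -0.999, -0.0], [-0.0, 0.0, -1.0]]
force: [-1.9, -0.9, -2.2]
opening: 0.008
grasp_force: 1.1
```

Run:
```python
from h import *
go((.019,.058,.195))
disc(.041,.057)
```

```text
t 9.5 mill pos [0.0144 0.0579 0.1941] F [-1.9 -0.9 -2.2]
dr [ 0.    0.01 -0.06]
(0.019, 0.058, 0.195) [ 0.0046 -0.0001 -0.0009]
expected px [315. 260.] r 44.8
knob mill [0.0409 0.0566 0.2046] px 315.75 259.75 45.05
```

>>> servo_tool:
  targets:
    - {"offset": [0.001,0,0],"dr": [0,0,0]}
    - {"offset": [0.002,0,0],"dr": [0,0,0]}
    - {"offset": [0.003,0,0],"dr": [0,0,0]}
    - {"offset": [0.004,0,0],"dr": [0,0,0]}
    - {"offset": [0.004,0,0],"dr": [0,0,0]}

```text
time_s: 9.97
position: [0.617, 0.1736, 0.1945]
tcp_rot: [[0.999, 0.037, 0.0], [0.037, -0.999, -0.0], [0.0, 0.0, -1.0]]
force: [-2.9, -0.6, -2.1]
opening: 0.005
grasp_force: 1.2
```

>>> servo_tool:
  targets:
    - {"offset": [-0.015,0,0],"dr": [0,0,0]}
    - {"offset": [-0.045,0,0],"dr": [0,0,0]}
    - {"offset": [-0.075,0,0],"dr": [0,0,0]}
    - {"offset": [-0.085,0,-0.03],"dr": [0,0,0]}
    - {"offset": [-0.085,0,-0.06],"dr": [0,0,0]}
    - {"offset": [-0.085,0,-0.085],"dr": [0,0,0]}
    - {"offset": [-0.085,0,-0.085],"dr": [0,0,0]}
    - {"offset": [-0.085,0,-0.085],"dr": [0,0,0]}
    - {"offset": [-0.085,0,-0.085],"dr": [0,0,0]}

```text
time_s: 10.72
position: [0.5325, 0.1706, 0.2799]
tcp_rot: [[0.999, 0.037, 0.002], [0.037, -0.999, 0.0], [0.002, -0.0, -1.0]]
force: [0.7, 0.4, -0.8]
opening: 0.009
grasp_force: 0.0
```

Run:
```python
from h import *
go()
c=disc(.045,.057);cv2.imwrite('pics/w7.png',c['color'][:,:,::-1])
```

```text
t 10.7167 mill pos [-0.0665  0.0583  0.2799] F [ 0.7  0.4 -0.8]
dr [-0.02 -0.13 -0.05]
expected px [315.  49.] r 32.8
knob mill [0.0451 0.0566 0.2036] px 315.75 48.75 32.85
```

View pics/w7.png

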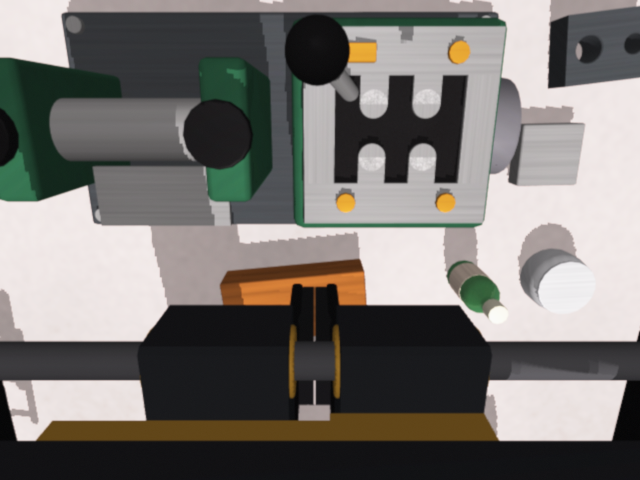

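The knob is at (316,49), which is mill (0.045, 0.057). That is home in the slot beside the bar at (362,52). The robot is clear and the bystanders are where they were.

```bash
python3 -c "
from rig import ticket
print(ticket.hand_in())"
```

```text
the job is handed in; nothing more can be done
None
```

The lever is home in the corner slot marked by the bar: the knob measured (45, 57) mm in the mill's frame. The arm is clear of everything, and I handed the job in at about 11 s; no verdict was returned.

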